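# Stow the pop-up shelf lamp and lock it down

### The arm

A 6-joint arm with a two-finger parallel gripper is mounted at the origin on the work surface. World frame = base frame: x ahead of the robot, y to its left, z up, the work surface at z = 0. Lengths are in m, angles in rad, forces in N, time in s.
With the tool pointing down it reaches from about 0.25 to 0.775 m from the base axis. Payload 4 kg.
Tool frame: the origin (TCP) lies on the centre line of the jaws, within the pads' length; the fingertips stand 8 mm ahead of it and the grasp point (between the pads) lies 11 mm behind it; z points along the fingers, y is the direction in which the jaws open and shut (so a half turn about z gives the same grasp; the last joint's range is limited). The gripper opens to 94 mm and grips with 3 to 60 N. Pads are 16 mm wide; open, the fingers measure 119 mm over their backs; the gripper's body (75 mm by 177 mm) begins 78 mm behind the grasp point.
Start: joints at [-1.415, 0.087, 1.371, -0, 1.684, -0.103], TCP at [0.141, -0.532, 0.214] pointing down, gripper open.
Joint ranges: [-3.1, 3.1], [-0.76, 2.03], [0.27, 2.55], [-1.08, 4.22], [0.17, 2.65], [-2.57, 2.57]. Speed limits (rad/s): [2.79, 2.79, 3.14, 3.14, 3.14, 3.14].

### API

Orientations are given as [roll, pitch, yaw] about the fixed x, y, z axes, in that order (R = Rz(yaw) Ry(pitch) Rx(roll)).
In Python, from bench import * gives the robot as it stands.
- The arm moves only by the tool step_arm, never from a script. Its argument "steps" is a list of rows, each an object of numbers: "jaw": the opening, from 0 (shut) to 1 (fully open); "tx", "ty", "tz": the shift along the tool's x, y, z in m; "ax", "ay", "az": the turn, a rotation vector about the tool's x, y, z in rad. In form: [{"jaw": .., "tx": .., "ty": .., "tz": .., "ax": .., "ay": .., "az": ..}, ...]. A call has 1 to 8 rows; each row is the pose to reach, as a shift and turn from the pose measured when the call began, along the tool's axes at that moment; what a row does not reach only later rows make up. A row lasts 1/10 s, in which the tool goes at most 50 mm and 8.59 degrees, less where a joint would pass 70% of its speed; a pose out of reach is approached as far as the arm can. A call with a gripper value outside its range is refused whole. The fingers move at their own pace and stop on an object; the grip force is fixed at half the most. Time passes only in rows, so rows that repeat a pose let the fingers close. It gives the time, the measured TCP pose, the force and the opening at its end, in the units of the state.
- get_obs(): the state, without advancing time (a new reading comes with each control period).
- snapshot(name): name is "scene" or "top" or "wrist"; returns (picture, depth): 384x512x3 uint8, red, green, blue; 384x512 float32, m along the optical axis (not along the pixel's ray), 0 where there is no reading.
- camera_model(name): a dict with "intrinsics" (3x3 intrinsics, pixels), "origin" and "orientation" of the camera in the world. Camera axes: x right, y down, z forward; pixel columns grow to the right and rows downward; lengths in m; the calibration is good to about 2 mm. A picture is of the moment at which its call begins: read the wrist's pose just before it. camera_model takes no time and is no camera call; for the wrist camera it gives the pose at the moment of the call.
- close_job(): hands the job in, once; it reports no verdict.
Trained networks look in the newest picture that a camera, given by its name, has taken for a name from the list of things; names that differ only in an ending like _2 or _b are one class to them, and where a whole thing is asked for, a point or a joint stands for the part that bears it (a point fixed in the world has none). Each returns a list of dicts, best first, with "confidence" (0 to 1); they miss things now and then, are a little off and sometimes report something else, mostly with a low value. They report only what shows in the picture. A call takes as long as a camera call.
- silhouettes(camera, query): "pixels" (384x512 bool, what is visible of it) and "rect" ([left, top, right, bottom] in pixels, round what is visible of it).
The state is a dict: "time": time; "joint_positions": joint angles; "qvel": joint speeds; "joint_torque": joint torques, N m; "tool_pos": TCP position; "ee_rot": TCP orientation; "wrist_force": force on the tool from outside, world axes, zero at the start; "wrist_torque": the same for the moment, N m; "width": finger opening in m.
Only numpy, scipy, OpenCV 4.12 (cv2) and the standard library are available. Lean on these libraries where they do the work, as an engineer would, in place of code of your own. Each camera call takes 0.05 s, during which the arm holds its last target. There are 200 camera calls.

### The job

The pop-up lamp on the entryway shelf has sprung up: push its head gently down into the housing as far as it goes and, while holding it down, slide the catch frame fully home over its shoulder so that the lamp stays down when you let go. Do not lean hard on the lamp, leave its toggle switch set as it is, and leave everything else on the shelf where it stands.

Things in the scene. Friction and masses are not known exactly. Their poses are not given: they have to be found in the camera images.
- lamp_plate: steel plate under the pop-up lamp, 190 x 100 x 4 mm, fixed; origin: centre of its underside; x along it, towards where the catch slides to close, z up. The white housing, 166 x 76 mm, is centred on it. How deep that was let into the shelf is not given: its top is 44 to 58 mm above the shelf, to be felt or seen. x, y below: plate's frame; heights: above housing top.
- cap_axis (a point): point on the plate straight below the centre of the lamp head's cap (plate x +5, y 0; 4 mm above the shelf). Flat, smooth aluminium cap (friction about 0.25), x -35 to +45, y -20 to +20 mm, its top 30 mm above the housing when up, 12 mm when fully down.
- shoulder_axis (a point): point on the plate straight below the middle of the head's lower shoulder at its -x end (x -50 to -35, y -20 to +20 mm). Shoulder top: 16.5 mm above the housing's top when up, 1.5 mm below it when fully down, so that the catch's tongue can then pass over it.
- lamp_head (a joint): the sprung lamp head, a block with aluminium cap and white sides. 0 = up, 0.018 m = fully down on its hard stop. The spring pushes up with about 5 N at the top, 11 N at the bottom. With the catch open it springs up when let go; with the catch closed it stays, about 1.5 mm short of fully down. More than 40 N on it would damage it.
- catch (a joint): the sliding catch, a dark steel frame 6 mm thick lying on the housing around the head. 0 = open, 0.018 m = closed at its stop, slid to +x; friction about 1.5 N, no spring. Its -x end is the tongue (front edge at x -54 when open); unless the head is within 1.5 mm of fully down, the tongue strikes the shoulder after about 4 mm and stops. Side rails at y -27 and +27 mm, 10 mm wide.
- bar_axis (a point): point on the plate straight below the catch's bridge bar as it stands when fully open. The bar crosses over the cap along y: x +12 to +20 mm when the catch is at 0, moving with it; 34 to 44 mm above the housing, 64 mm long, on posts at y -28 and +28 mm. Fingertips pressing the cap on its -x side can push the bar to +x while they hold the head down.
- switch_tip (a point): the tip of the lamp's small chrome toggle lever, 30 mm long, on a white block 60 x 40 x 16 mm that stands on one side of the lamp, about 130 mm from its centre; it leans either way and stays where it is left (its setting must not be changed)
- kettlebell: grey kettlebell, 145 mm wide, 196 mm high, 6 kg; origin under its centre; a bystander
- pushup_handle: blue push-up handle, feet 130 x 185 mm, 122 mm high; origin under its centre; a bystander
- shaker: green shaker cup with a black lid, 96 mm wide, 194 mm high; origin under its centre; a bystander
- glasses_case: grey spectacle case, 62 x 160 x 40 mm; origin under its centre; a bystander
- padlock: small brass padlock standing up, 42 x 28 x 65 mm; origin under its centre; a bystander
- coin_bowl: small white bowl, 100 mm wide, 45 mm high; origin under its centre; a bystander
- key_tray: low steel tray, 130 x 90 x 18 mm, with a bunch of keys lying in it, on one side of the lamp; origin under its centre; a bystander

How it is judged:
By the outcome, as a careful person would: the job done as asked, in the order asked, and still so for the second after the job is handed in, with the robot touching nothing.
It also fails if it takes over 40 s, if anything falls off the work surface, if the arm or the gripper's body presses on something with over 40 N, if the wrist force passes 120 N, or if a joint passes its speed limit or range.

## Working session

There is one attempt and no reset: what is moved stays moved. The work goes in short steps, Python scripts to look and compute and a tool call to move; the robot and the scene stay as the last step left them, time stands still between calls to the robot, and variables do not carry over. Pictures are saved under pics/ and viewed, about 8 in all and at most 12, crops included, and the job is handed in when it is done.

Besides the shell and the picture viewer there is one more tool, called after "Request:" as name(argument=value, ...), one argument or row to a line, values as JSON. step_arm: Moves the arm, as the interface text tells. Its arguments: {"type":"object","properties":{"steps":{"type":"array"}},"required":["steps"]}

```bash
mkdir -p pics; ls
cat > h.py <<'E'
from bench import *
import numpy as np, cv2
def pts(cam,d,m=None):
    m=m or camera_model(cam); K=np.array(m["intrinsics"]); R=np.array(m["orientation"]); o=np.array(m["origin"])
    if R.shape!=(3,3):
        from scipy.spatial.transform import Rotation as Ro
        R=Ro.from_euler('xyz',R).as_matrix()
    v,u=np.mgrid[:384,:512]
    c=np.stack([(u-K[0,2])/K[0,0]*d,(v-K[1,2])/K[1,1]*d,d],-1)
    P=c@R.T+o; P[d<=0]=np.nan; return P
def save(n,p): cv2.imwrite(f"pics/{n}.png",p[...,::-1])
E
python3 - <<'E'
from h import *
o=get_obs(); print(o); print(camera_model("top"))
p,d=snapshot("top"); s,_=snapshot("scene")
np.savez("top.npz",p=p,d=d)
cv2.imwrite("pics/a.png",cv2.resize(np.vstack([p]),(800,600))[...,::-1]); save("b",s)
P=pts("top",d)
for q in ["lamp_plate","lamp_head","catch","cap_axis","bar_axis","switch_tip","kettlebell","pushup_handle","shaker","glasses_case","padlock","coin_bowl","key_tray"]:
    for r in silhouettes("top",q)[:2]:
        m=r["pixels"]; X=P[m]; X=X[~np.isnan(X[:,0])]
        print(q,round(r["confidence"],2),np.round(r["rect"]),m.sum(),np.round(np.median(X,0),3) if len(X) else None, np.round(np.percentile(X,[2,98],axis=0),3).tolist() if len(X) else '')
E
```

```text
pics
{'time': 0.0, 'joint_positions': array([-1.41509938e+00,  8.79630837e-02,  1.37224569e+00,  3.61329126e-06,
        1.68361625e+00, -1.03120276e-01]), 'qvel': array([ 3.14451169e-04, -1.71634573e-04, -8.71714814e-05, -1.69146800e-03,
       -5.85121970e-05,  3.01752183e-04]), 'joint_torque': array([-6.61116937e-04, -3.40183890e+01, -3.02429509e+01,  7.18913041e-02,
        3.29514197e-02, -1.60706936e-04]), 'tool_pos': array([ 0.14066779, -0.53115185,  0.2123041 ]), 'ee_rot': array([-3.13937251e+00, -2.33367514e-04,  2.58817371e-01]), 'wrist_force': array([-0.05778764, -0.87507669,  0.17467668]), 'wrist_torque': array([-0.0046602 , -0.08277462, -0.05077643]), 'width': 0.09402415745279825}
{'intrinsics': array([[427.21386389,   0.        , 253.83037992],
       [  0.        , 427.21386389, 195.85213536],
       [  0.        ,   0.        ,   1.        ]]), 'origin': array([0.48034505, 0.0230607 , 1.38352092]), 'orientation': array([-3.04255662, -0.01701687, -1.59809047])}
lamp_plate 0.57 [255. 198. 312. 261.] 427 [ 0.493 -0.074  0.005] [[0.411, -0.171, -0.001], [0.603, -0.016, 0.
[... 876 characters left out ...]
 -0.002], [0.604, -0.016, 0.011]]
shaker 0.64 [ 89. 167. 135. 198.] 1184 [0.648 0.413 0.172] [[0.61, 0.376, 0.0], [0.697, 0.465, 0.195]]
glasses_case 0.88 [244. 132. 295. 151.] 897 [ 0.791 -0.054  0.039] [[0.763, -0.131, 0.024], [0.823, 0.02, 0.046]]
glasses_case 0.47 [257. 194. 312. 263.] 468 [ 0.499 -0.082  0.005] [[0.409, -0.171, -0.0], [0.604, -0.016, 0.01]]
coin_bowl 0.83 [361. 230. 392. 258.] 777 [ 0.456 -0.397  0.022] [[0.412, -0.434, 0.002], [0.501, -0.345, 0.049]]
coin_bowl 0.52 [255. 199. 308. 262.] 508 [ 0.508 -0.079  0.005] [[0.408, -0.17, -0.0], [0.605, -0.016, 0.014]]
key_tray 0.87 [296. 193. 345. 238.] 1096 [ 0.554 -0.222  0.005] [[0.491, -0.28, -0.002], [0.621, -0.16, 0.022]]
```

Run:
```python
from h import *
z=np.load("top.npz"); p,d=z["p"],z["d"]
c=p[170:280,215:355]; cv2.imwrite("pics/c.png",cv2.resize(c,None,fx=5.5,fy=5.4,interpolation=cv2.INTER_CUBIC)[...,::-1])
P=pts("top",d)
# height map of lamp area
m=(P[...,0]>.38)&(P[...,0]<.63)&(P[...,1]>-.2)&(P[...,1]<.1)&(P[...,2]>.03)
h,e=np.histogram(P[m][:,2],bins=np.arange(.03,.13,.003)); print(list(zip(np.round(e,3),h)))
hs=m&(P[...,2]>.03)
n,l,st,ce=cv2.connectedComponentsWithStats(hs.astype(np.uint8))
for i in range(1,n):
    if st[i,4]<20: continue
    Q=P[l==i]; r=cv2.minAreaRect(Q[:,:2].astype(np.float32)); print(st[i],r,np.median(Q,0).round(3))
q=(P[...,2]>.002)&(P[...,2]<.009)&m*0
```

```text
[(np.float64(0.03), np.int64(1)), (np.float64(0.033), np.int64(4)), (np.float64(0.036), np.int64(2)), (np.float64(0.039), np.int64(3)), (np.float64(0.042), np.int64(8)), (np.float64(0.045), np.int64(41)), (np.float64(0.048), np.int64(144)), (np.float64(0.051), np.int64(177)), (np.float64(0.054), np.int64(191)), (np.float64(0.057), np.int64(195)), (np.float64(0.06), np.int64(104)), (np.float64(0.063), np.int64(20)), (np.float64(0.066), np.int64(27)), (np.float64(0.069), np.int64(23)), (np.float64(0.072), np.int64(8)), (np.float64(0.075), np.int64(17)), (np.float64(0.078), np.int64(96)), (np.float64(0.081), np.int64(126)), (np.float64(0.084), np.int64(61)), (np.float64(0.087), np.int64(9)), (np.float64(0.09), np.int64(10)), (np.float64(0.093), np.int64(17)), (np.float64(0.096), np.int64(25)), (np.float64(0.099), np.int64(5)), (np.float64(0.102), np.int64(0)), (np.float64(0.105), np.int64(0)), (np.float64(0.108), np.int64(0)), (np.float64(0.111), np.int64(0)), (np.float64(0.114), np.int64(0)), (np.float64(0.117), np.int64(0)), (np.float64(0.12), np.int64(0)), (np.float64(0.123), np.int64(0)), (np.float64(0.126), np.int64(0))]
[ 261  201   46   57 1304] ((0.50655597448349, -0.09330973029136658), (0.166129007935524, 0.07652328908443451), 27.603801727294922) [ 0.506 -0.091  0.058]
```

View pics/c.png

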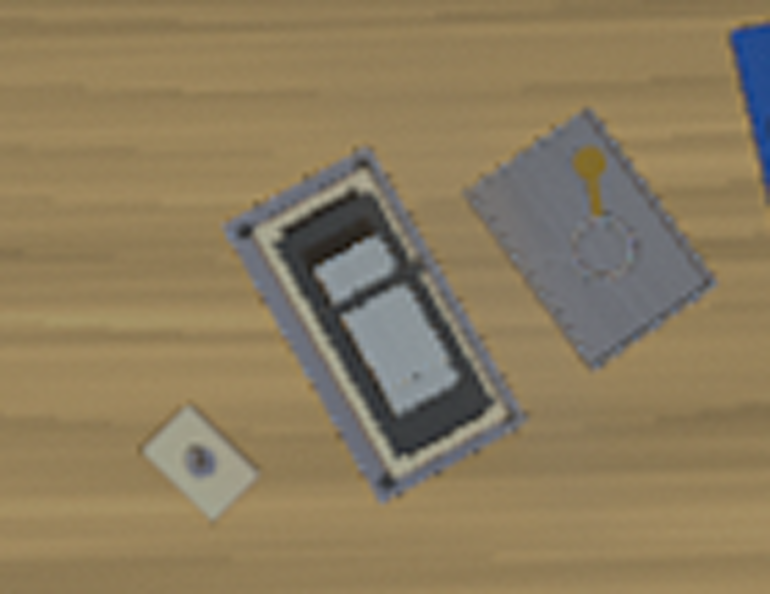

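View pics/b.png

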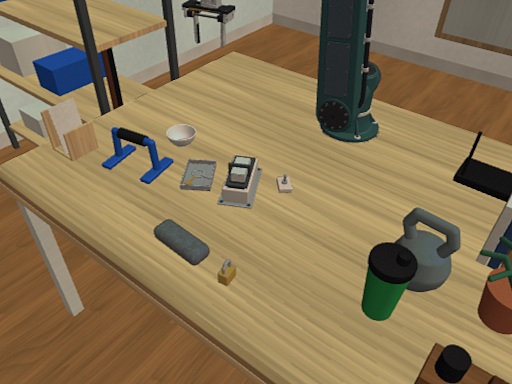

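The lamp's +x axis points up and left in the crop (yaw about 27.6°). The bar at (375,290) splits the cap into a short +x part above it and a long -x part below. The switch block is at (200,460) and the key tray at (590,240). Next I move above the lamp for a closer look.

Request:
step_arm(
  steps=[
    {"jaw": 0, "tx": 0.04, "ty": -0.028, "tz": -0.02, "az": -0.03},
    {"jaw": 0, "tx": 0.08, "ty": -0.056, "tz": -0.04, "az": -0.06},
    {"jaw": 0, "tx": 0.12, "ty": -0.085, "tz": -0.04, "az": -0.09},
    {"jaw": 0, "tx": 0.16, "ty": -0.113, "tz": -0.04, "az": -0.12},
    {"jaw": 0, "tx": 0.2, "ty": -0.141, "tz": -0.04, "az": -0.15},
    {"jaw": 0, "tx": 0.24, "ty": -0.17, "tz": -0.04, "az": -0.18},
    {"jaw": 0, "tx": 0.28, "ty": -0.198, "tz": -0.04, "az": -0.2},
    {"jaw": 0, "tx": 0.32, "ty": -0.226, "tz": -0.04, "az": -0.223},
  ],
)

```text
invalid input
```

```bash
cat > go.py <<'E'
import sys
from h import *
from scipy.spatial.transform import Rotation as Ro
C=np.array(eval(sys.argv[2])) if len(sys.argv)>2 else np.array([.5066,-.0933]); yaw=float(sys.argv[3]) if len(sys.argv)>3 else .4817
o=get_obs(); R=Ro.from_euler('xyz',o["ee_rot"]); p=o["tool_pos"]
a=eval(sys.argv[1]) # lamp x,y mm, world z m of TCP
t=np.r_[C+np.array([[np.cos(yaw),-np.sin(yaw)],[np.sin(yaw),np.cos(yaw)]])@np.array(a[:2])/1000,a[2]]
print("t",o["time"],"pos",p.round(4),"rot",o["ee_rot"].round(4),"F",o["wrist_force"].round(2),"w",o["width"])
print("shift",R.inv().apply(t-p).round(4),"turn",(R.inv()*Ro.from_euler('xyz',[np.pi,0,yaw])).as_rotvec().round(4))
E
python3 go.py "[0,0,.25]"
```

```text
t 0.75 pos [ 0.1407 -0.5317  0.2135] rot [3.1415 0.     0.2588] F [ 0.07  0.25 -0.35] w 0.09436897186596424
shift [ 0.4659 -0.3302 -0.0365] turn [ 1.000e-04  1.000e-04 -2.229e-01]
```

Request:
step_arm(
  steps=[
    {"jaw": 0, "tx": 0.04, "ty": -0.028, "tz": -0.02, "ax": 0, "ay": 0, "az": -0.03},
    {"jaw": 0, "tx": 0.08, "ty": -0.056, "tz": -0.036, "ax": 0, "ay": 0, "az": -0.06},
    {"jaw": 0, "tx": 0.12, "ty": -0.085, "tz": -0.036, "ax": 0, "ay": 0, "az": -0.09},
    {"jaw": 0, "tx": 0.16, "ty": -0.113, "tz": -0.036, "ax": 0, "ay": 0, "az": -0.12},
    {"jaw": 0, "tx": 0.2, "ty": -0.141, "tz": -0.036, "ax": 0, "ay": 0, "az": -0.15},
    {"jaw": 0, "tx": 0.24, "ty": -0.17, "tz": -0.036, "ax": 0, "ay": 0, "az": -0.18},
    {"jaw": 0, "tx": 0.28, "ty": -0.198, "tz": -0.036, "ax": 0, "ay": 0, "az": -0.2},
    {"jaw": 0, "tx": 0.32, "ty": -0.226, "tz": -0.036, "ax": 0, "ay": 0, "az": -0.223},
  ],
)

```text
time: 1.55
tool_pos: [0.3932, -0.2296, 0.2499]
ee_rot: [3.14, -0.0, 0.483]
wrist_force: [-0.0, -0.8, -0.5]
width: 0.0332
```

```bash
python3 go.py "[-40,0,.25]"
```

```text
t 1.55 pos [ 0.3932 -0.2296  0.2499] rot [ 3.1403e+00 -4.0000e-04  4.8260e-01] F [-0.01 -0.8  -0.48] w 0.03321530955795934
shift [ 0.1237 -0.0681 -0.0002] turn [ 0.0013 -0.0004  0.0009]
```

Request:
step_arm(
  steps=[
    {"jaw": 0, "tx": 0.04, "ty": -0.022, "tz": 0, "ax": 0, "ay": 0, "az": 0},
    {"jaw": 0, "tx": 0.08, "ty": -0.045, "tz": 0, "ax": 0, "ay": 0, "az": 0},
    {"jaw": 0, "tx": 0.115, "ty": -0.063, "tz": 0, "ax": 0, "ay": 0, "az": 0},
    {"jaw": 0, "tx": 0.124, "ty": -0.068, "tz": 0, "ax": 0.001, "ay": 0, "az": 0.001},
    {"jaw": 0, "tx": 0.124, "ty": -0.068, "tz": 0, "ax": 0.001, "ay": 0, "az": 0.001},
  ],
)

```text
time: 2.05
tool_pos: [0.4719, -0.1108, 0.2497]
ee_rot: [3.141, 0.0, 0.484]
wrist_force: [0.1, -0.7, -0.3]
width: 0.0006
```

Run:
```python
from h import *
m=camera_model("wrist"); p,d=snapshot("wrist"); np.savez("w.npz",p=p,d=d,P=pts("wrist",d,m)); print(m, get_obs()["tool_pos"])
save("w1",p)
P=pts("wrist",d,m); 
print(np.isfinite(P[...,2]).mean())
M=(abs(P[...,0]-.5)<.13)&(abs(P[...,1]+.09)<.13)&(P[...,2]>.03)&(P[...,2]<.12)
h,e=np.histogram(P[M][:,2],bins=np.arange(.03,.12,.002)); print([(round(a,3),int(b)) for a,b in zip(e,h)])
```

```text
{'intrinsics': array([[295.73481535,   0.        , 257.06938635],
       [  0.        , 295.73481535, 188.7658768 ],
       [  0.        ,   0.        ,   1.        ]]), 'origin': array([ 0.53420942, -0.07840963,  0.42118158]), 'orientation': array([ 2.89570492e+00, -1.12018594e-03, -1.08656438e+00])} [ 0.47134607 -0.11193916  0.24975614]
0.9957733154296875
[(np.float64(0.03), 4), (np.float64(0.032), 3), (np.float64(0.034), 4), (np.float64(0.036), 4), (np.float64(0.038), 5), (np.float64(0.04), 4), (np.float64(0.042), 0), (np.float64(0.044), 2), (np.float64(0.046), 64), (np.float64(0.048), 379), (np.float64(0.05), 1468), (np.float64(0.052), 444), (np.float64(0.054), 182), (np.float64(0.056), 2199), (np.float64(0.058), 402), (np.float64(0.06), 0), (np.float64(0.062), 0), (np.float64(0.064), 2), (np.float64(0.066), 250), (np.float64(0.068), 110), (np.float64(0.07), 0), (np.float64(0.072), 1), (np.float64(0.074), 0), (np.float64(0.076), 0), (np.float64(0.078), 117), (np.float64(0.08), 1780), (np.float64(0.082), 350), (np.float64(0.084), 8), (np.float64(0.086), 7), (np.float64(0.088), 0), (np.float64(0.09), 0), (np.float64(0.092), 22), (np.float64(0.094), 314), (np.float64(0.096), 75), (np.float64(0.098), 0), (np.float64(0.1), 0), (np.float64(0.102), 0), (np.float64(0.104), 0), (np.float64(0.106), 0), (np.float64(0.108), 0), (np.float64(0.11), 0), (np.float64(0.112), 0), (np.float64(0.114), 0), (np.float64(0.116), 0)]
```

View pics/w1.png

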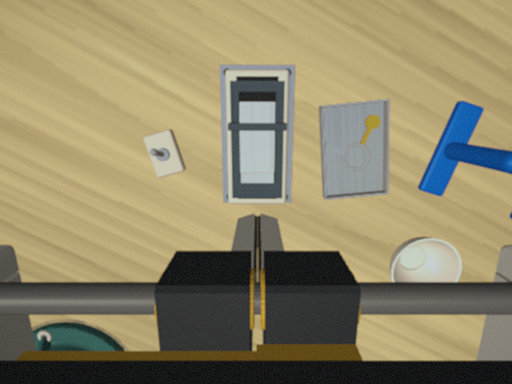

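The wrist view shows the shoulder at (257,178), nearer the gripper, and the bar at (257,126), so lamp +x points up in the image. The housing spans about (225–292, 70–200), the switch is at (160,153) and the tray at (355,150). I'll fit the frame from the depth data.

```bash
python3 - <<'E'
from h import *
P=np.load("w.npz")["P"]
M=(abs(P[...,0]-.5066)<.11)&(abs(P[...,1]+.093)<.1)&(P[...,2]>.04)&(P[...,2]<.12)
n,l,st,ce=cv2.connectedComponentsWithStats(M.astype(np.uint8))
for i in range(1,n):
    if st[i,4]>500:
        r=cv2.minAreaRect(P[l==i][:,:2].astype(np.float32)); print(st[i],r)
        L=P[l==i]; C=np.array(r[0]); yaw=np.radians(r[2]) if r[1][0]>r[1][1] else np.radians(r[2]-90)
        print(C,yaw)
        q=(L[:,:2]-C)@np.array([[np.cos(yaw),-np.sin(yaw)],[np.sin(yaw),np.cos(yaw)]])*1000
        for nm,a,b in [("cap",.078,.085),("bar",.091,.1),("shoulder",.0645,.07),("frame",.055,.06),("hous",.046,.053)]:
            k=(L[:,2]>a)&(L[:,2]<b); print(nm,k.sum(),np.percentile(q[k],[1,50,99],axis=0).round(1).tolist(),L[k][:,2].mean().round(4))
E
python3 go.py "[0,0,.2]"
```

```text
[ 226   69   64  134 8125] ((0.5081028342247009, -0.09273190796375275), (0.16404660046100616, 0.0761665627360344), 27.59060287475586)
[ 0.50810283 -0.09273191] 0.48154686277470243
cap 2253 [[-34.1, -19.6], [2.8, 0.2], [44.3, 19.7]] 0.0812
bar 411 [[14.5, -31.0], [17.8, 0.3], [21.0, 31.6]] 0.0953
shoulder 362 [[-50.6, -19.5], [-44.1, 0.1], [-37.8, 19.6]] 0.0676
frame 2767 [[-72.4, -31.7], [-5.3, 0.0], [68.7, 31.9]] 0.0572
hous 2225 [[-81.1, -37.7], [47.8, 0.3], [81.8, 37.7]] 0.0509
t 2.1 pos [ 0.4713 -0.1119  0.2498] rot [3.141e+00 5.000e-04 4.825e-01] F [ 0.34 -0.39 -0.24] w 0.000523853477428232
shift [ 0.0399 -0.0002  0.0497] turn [0.0006 0.0005 0.0008]
```

```bash
python3 go.py "[-8,0,.105]" "[.5081,-.0927]" .4815
```

```text
t 2.1 pos [ 0.4713 -0.1119  0.2498] rot [3.141e+00 5.000e-04 4.825e-01] F [ 0.34 -0.39 -0.24] w 0.000523853477428232
shift [ 3.360e-02 -1.000e-04  1.447e-01] turn [0.0006 0.0005 0.001 ]
```

Request:
step_arm(
  steps=[
    {"jaw": 0, "tx": 0.02, "ty": 0, "tz": 0.03, "ax": 0, "ay": 0, "az": 0},
    {"jaw": 0, "tx": 0.0336, "ty": 0, "tz": 0.07, "ax": 0, "ay": 0, "az": 0.001},
    {"jaw": 0, "tx": 0.0336, "ty": 0, "tz": 0.11, "ax": 0, "ay": 0, "az": 0.001},
    {"jaw": 0, "tx": 0.0336, "ty": 0, "tz": 0.135, "ax": 0, "ay": 0, "az": 0.001},
    {"jaw": 0, "tx": 0.0336, "ty": 0, "tz": 0.1445, "ax": 0, "ay": 0, "az": 0.001},
    {"jaw": 0, "tx": 0.0336, "ty": 0, "tz": 0.1445, "ax": 0, "ay": 0, "az": 0.001},
    {"jaw": 0, "tx": 0.0336, "ty": 0, "tz": 0.1445, "ax": 0, "ay": 0, "az": 0.001},
  ],
)

```text
time: 2.8
tool_pos: [0.5018, -0.0977, 0.107]
ee_rot: [3.139, -0.001, 0.48]
wrist_force: [0.4, -0.9, 0.5]
width: 0.0003
```

```bash
python3 go.py "[-8,0,.071]" "[.5081,-.0927]" .4815
```

```text
t 2.8 pos [ 0.5018 -0.0977  0.107 ] rot [ 3.1388e+00 -1.4000e-03  4.8010e-01] F [ 0.38 -0.86  0.54] w 0.0003370030577752749
shift [-0.0002 -0.0016  0.036 ] turn [ 0.0028 -0.0014 -0.0014]
```

Request:
step_arm(
  steps=[
    {"jaw": 0, "tx": 0, "ty": -0.001, "tz": 0.006, "ax": 0.002, "ay": -0.001, "az": 0},
    {"jaw": 0, "tx": 0, "ty": -0.001, "tz": 0.011, "ax": 0.002, "ay": -0.001, "az": 0},
    {"jaw": 0, "tx": 0, "ty": -0.001, "tz": 0.015, "ax": 0.002, "ay": -0.001, "az": 0},
    {"jaw": 0, "tx": 0, "ty": -0.001, "tz": 0.019, "ax": 0.002, "ay": -0.001, "az": 0},
    {"jaw": 0, "tx": 0, "ty": -0.001, "tz": 0.023, "ax": 0.002, "ay": -0.001, "az": 0},
    {"jaw": 0, "tx": 0, "ty": -0.001, "tz": 0.025, "ax": 0.002, "ay": -0.001, "az": 0},
    {"jaw": 0, "tx": 0, "ty": -0.001, "tz": 0.025, "ax": 0.002, "ay": -0.001, "az": 0},
  ],
)

```text
time: 3.5
tool_pos: [0.5016, -0.0968, 0.0831]
ee_rot: [3.14, -0.001, 0.48]
wrist_force: [-2.0, 2.0, 6.8]
width: 0.0005
```

```bash
python3 go.py "[-8,0,.071]" "[.5081,-.0927]" .4815
```

```text
t 3.5 pos [ 0.5016 -0.0968  0.0831] rot [ 3.1402e+00 -8.0000e-04  4.8030e-01] F [-2.01  1.96  6.84] w 0.0004645229261431655
shift [-0.0003 -0.0007  0.0121] turn [ 0.0014 -0.0008 -0.0012]
```

Request:
step_arm(
  steps=[
    {"jaw": 0, "tx": 0, "ty": 0, "tz": 0.003, "ax": 0.001, "ay": 0, "az": 0},
    {"jaw": 0, "tx": 0, "ty": 0, "tz": 0.006, "ax": 0.001, "ay": 0, "az": 0},
    {"jaw": 0, "tx": 0, "ty": 0, "tz": 0.008, "ax": 0.001, "ay": 0, "az": 0},
    {"jaw": 0, "tx": 0, "ty": 0, "tz": 0.009, "ax": 0.001, "ay": 0, "az": 0},
    {"jaw": 0, "tx": 0, "ty": 0, "tz": 0.009, "ax": 0.001, "ay": 0, "az": 0},
    {"jaw": 0, "tx": 0, "ty": 0, "tz": 0.009, "ax": 0.001, "ay": 0, "az": 0},
  ],
)

```text
time: 4.1
tool_pos: [0.5018, -0.0968, 0.076]
ee_rot: [3.14, -0.001, 0.481]
wrist_force: [-2.8, 1.1, 10.0]
width: 0.0002
```

Request:
step_arm(
  steps=[
    {"jaw": 0, "tx": 0, "ty": 0, "tz": 0.001, "ax": 0, "ay": 0, "az": 0},
    {"jaw": 0, "tx": 0, "ty": 0, "tz": 0.0015, "ax": 0, "ay": 0, "az": 0},
    {"jaw": 0, "tx": 0, "ty": 0, "tz": 0.0015, "ax": 0, "ay": 0, "az": 0},
  ],
)

```text
time: 4.4
tool_pos: [0.5018, -0.0969, 0.0763]
ee_rot: [3.14, -0.001, 0.481]
wrist_force: [-4.4, 0.5, 8.7]
width: 0.0004
```

Request:
step_arm(
  steps=[
    {"jaw": 0, "tx": 0, "ty": 0, "tz": 0.003, "ax": 0, "ay": 0, "az": 0},
    {"jaw": 0, "tx": 0, "ty": 0, "tz": 0.005, "ax": 0, "ay": 0, "az": 0},
    {"jaw": 0, "tx": 0, "ty": 0, "tz": 0.0065, "ax": 0, "ay": 0, "az": 0},
    {"jaw": 0, "tx": 0, "ty": 0, "tz": 0.0065, "ax": 0, "ay": 0, "az": 0},
    {"jaw": 0, "tx": 0, "ty": 0, "tz": 0.0065, "ax": 0, "ay": 0, "az": 0},
  ],
)

```text
time: 4.9
tool_pos: [0.5018, -0.0969, 0.072]
ee_rot: [3.139, -0.001, 0.481]
wrist_force: [-4.7, 1.9, 11.5]
width: 0.0009
```

```bash
python3 go.py "[-8,0,.071]" "[.5081,-.0927]" .4815
```

```text
t 4.9 pos [ 0.5018 -0.0969  0.072 ] rot [ 3.1392e+00 -1.4000e-03  4.8130e-01] F [-4.68  1.92 11.53] w 0.0008674721634442586
shift [-0.0005 -0.0008  0.001 ] turn [ 0.0024 -0.0014 -0.0002]
```

Request:
step_arm(
  steps=[
    {"jaw": 0, "tx": 0, "ty": 0, "tz": 0.003, "ax": 0.002, "ay": -0.001, "az": 0},
    {"jaw": 0, "tx": 0, "ty": 0, "tz": 0.004, "ax": 0.002, "ay": -0.001, "az": 0},
    {"jaw": 0, "tx": 0, "ty": 0, "tz": 0.004, "ax": 0.002, "ay": -0.001, "az": 0},
    {"jaw": 0, "tx": 0, "ty": 0, "tz": 0.004, "ax": 0.002, "ay": -0.001, "az": 0},
  ],
)

```text
time: 5.3
tool_pos: [0.5018, -0.0969, 0.0712]
ee_rot: [3.14, -0.001, 0.482]
wrist_force: [-6.1, 1.2, 16.0]
width: 0.0004
```

```bash
python3 go.py "[-8,0,.071]" "[.5081,-.0927]" .4815
```

```text
t 5.3 pos [ 0.5018 -0.0969  0.0712] rot [ 3.1403e+00 -7.0000e-04  4.8160e-01] F [-6.05  1.17 15.95] w 0.0004495297697077172
shift [-0.0005 -0.0008  0.0002] turn [ 0.0013 -0.0007  0.0001]
```

Request:
step_arm(
  steps=[
    {"jaw": 0, "tx": 0.002, "ty": 0, "tz": 0.0035, "ax": 0.001, "ay": 0, "az": 0},
    {"jaw": 0, "tx": 0.004, "ty": 0, "tz": 0.0035, "ax": 0.001, "ay": 0, "az": 0},
    {"jaw": 0, "tx": 0.006, "ty": 0, "tz": 0.0035, "ax": 0.001, "ay": 0, "az": 0},
    {"jaw": 0, "tx": 0.008, "ty": 0, "tz": 0.0035, "ax": 0.001, "ay": 0, "az": 0},
    {"jaw": 0, "tx": 0.01, "ty": 0, "tz": 0.0035, "ax": 0.001, "ay": 0, "az": 0},
    {"jaw": 0, "tx": 0.012, "ty": 0, "tz": 0.0035, "ax": 0.001, "ay": 0, "az": 0},
    {"jaw": 0, "tx": 0.014, "ty": 0, "tz": 0.0035, "ax": 0.001, "ay": 0, "az": 0},
    {"jaw": 0, "tx": 0.014, "ty": 0, "tz": 0.0035, "ax": 0.001, "ay": 0, "az": 0},
  ],
)

```text
time: 6.1
tool_pos: [0.5145, -0.0926, 0.0713]
ee_rot: [3.136, 0.001, 0.482]
wrist_force: [-6.2, -3.3, 14.7]
width: 0.0003
```

```bash
python3 go.py "[22,0,.071]" "[.5081,-.0927]" .4815
python3 - <<'E'
from h import *
p,d=snapshot("wrist"); cv2.imwrite("pics/w2.png",cv2.resize(p[200:,130:390],None,fx=3,fy=3)[...,::-1])
E
```

```text
t 6.1 pos [ 0.5145 -0.0926  0.0713] rot [3.1362e+00 8.0000e-04 4.8170e-01] F [-6.19 -3.28 14.68] w 0.00028452207207112614
shift [ 0.0163 -0.0029  0.0002] turn [0.0054 0.0008 0.0002]
```

View pics/w2.png

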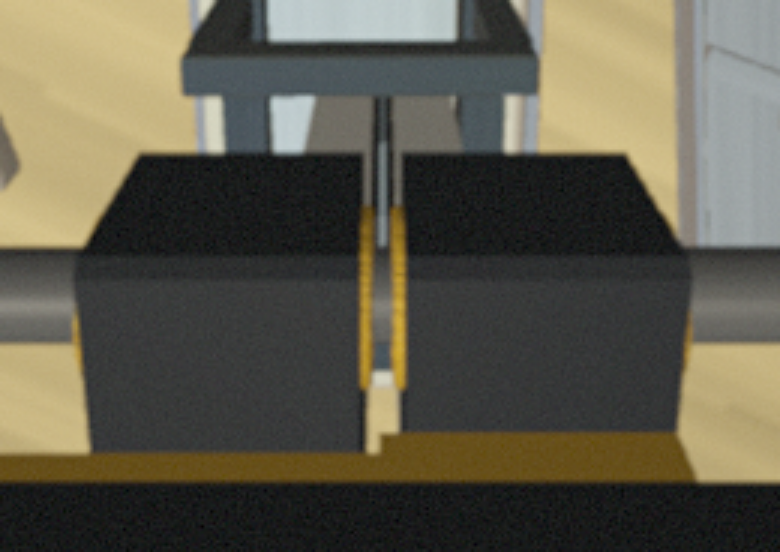

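The crop shows the fingers behind the bar and between its posts, with nothing else touched. I keep holding the head down and continue along +x.

Request:
step_arm(
  steps=[
    {"jaw": 0, "tx": 0.003, "ty": -0.001, "tz": 0.0035, "ax": 0.003, "ay": 0, "az": 0},
    {"jaw": 0, "tx": 0.005, "ty": -0.002, "tz": 0.0035, "ax": 0.005, "ay": 0, "az": 0},
    {"jaw": 0, "tx": 0.007, "ty": -0.002, "tz": 0.0035, "ax": 0.005, "ay": 0, "az": 0},
    {"jaw": 0, "tx": 0.009, "ty": -0.002, "tz": 0.0035, "ax": 0.005, "ay": 0, "az": 0},
    {"jaw": 0, "tx": 0.011, "ty": -0.002, "tz": 0.0035, "ax": 0.005, "ay": 0, "az": 0},
    {"jaw": 0, "tx": 0.013, "ty": -0.002, "tz": 0.0035, "ax": 0.005, "ay": 0, "az": 0},
    {"jaw": 0, "tx": 0.013, "ty": -0.002, "tz": 0.0035, "ax": 0.005, "ay": 0, "az": 0},
  ],
)

```text
time: 6.85
tool_pos: [0.5254, -0.0872, 0.0712]
ee_rot: [3.136, 0.002, 0.482]
wrist_force: [-6.6, -4.1, 14.2]
width: 0.0007
```

```bash
python3 go.py "[22,0,.071]" "[.5081,-.0927]" .4815
```

```text
t 6.85 pos [ 0.5254 -0.0872  0.0712] rot [3.1358e+00 2.1000e-03 4.8150e-01] F [-6.64 -4.06 14.16] w 0.0006945927529084715
shift [ 0.0041 -0.0031  0.0002] turn [0.0058 0.0021 0.    ]
```

Request:
step_arm(
  steps=[
    {"jaw": 0, "tx": 0.003, "ty": -0.001, "tz": 0.0035, "ax": 0.003, "ay": 0, "az": 0},
    {"jaw": 0, "tx": 0.005, "ty": -0.001, "tz": 0.0035, "ax": 0.003, "ay": 0, "az": 0},
    {"jaw": 0, "tx": 0.006, "ty": -0.001, "tz": 0.0035, "ax": 0.003, "ay": 0, "az": 0},
    {"jaw": 0, "tx": 0.007, "ty": -0.001, "tz": 0.0035, "ax": 0.003, "ay": 0, "az": 0},
    {"jaw": 0, "tx": 0.007, "ty": -0.001, "tz": 0.0035, "ax": 0.003, "ay": 0, "az": 0},
  ],
)

```text
time: 7.35
tool_pos: [0.5273, -0.0866, 0.0712]
ee_rot: [3.136, 0.013, 0.481]
wrist_force: [-16.5, -7.0, 20.5]
width: 0.0004
```

```bash
python3 go.py "[22,0,.071]" "[.5081,-.0927]" .4815
```

```text
t 7.35 pos [ 0.5273 -0.0866  0.0712] rot [3.1359 0.013  0.4809] F [-16.54  -7.05  20.54] w 0.0004132437660211163
shift [ 0.0022 -0.0035  0.0001] turn [ 0.0056  0.013  -0.0005]
```

Request:
step_arm(
  steps=[
    {"jaw": 0, "tx": 0.002, "ty": 0, "tz": 0.003, "ax": 0, "ay": 0, "az": 0},
    {"jaw": 0, "tx": -0.001, "ty": 0, "tz": 0.003, "ax": 0.003, "ay": 0.007, "az": 0},
    {"jaw": 0, "tx": -0.004, "ty": 0, "tz": 0.003, "ax": 0.003, "ay": 0.013, "az": 0},
    {"jaw": 0, "tx": -0.004, "ty": 0, "tz": 0.003, "ax": 0.003, "ay": 0.013, "az": 0},
  ],
)

```text
time: 7.75
tool_pos: [0.5265, -0.0877, 0.0719]
ee_rot: [3.136, -0.008, 0.481]
wrist_force: [0.5, 3.3, 10.9]
width: 0.0003
```

```bash
cat > chk.py <<'E'
from h import *
m=camera_model("wrist"); p,d=snapshot("wrist"); save("w3",p); P=pts("wrist",d,m)
C=np.array([.5081,-.0927]); yaw=.4815
q=(P[...,:2]-C)@np.array([[np.cos(yaw),-np.sin(yaw)],[np.sin(yaw),np.cos(yaw)]])*1000
z=P[...,2]
for nm,a,b,x0,x1 in [("bar",.091,.1,0,60),("frame",.055,.0595,-90,90),("cap",.0605,.07,-60,60)]:
    k=(z>a)&(z<b)&(abs(q[...,1])<36)&(q[...,0]>x0)&(q[...,0]<x1); print(nm,k.sum(),np.percentile(q[k],[1,50,99],axis=0).round(1).tolist(),z[k].mean().round(4)) if k.sum() else print(nm,0)
E
python3 go.py "[22,0,.071]" "[.5081,-.0927]" .4815; python3 chk.py
```

```text
t 7.75 pos [ 0.5265 -0.0877  0.0719] rot [ 3.1363 -0.0079  0.4812] F [ 0.48  3.34 10.95] w 0.0002781340016496657
shift [ 0.0033 -0.0041  0.0009] turn [ 0.0053 -0.0079 -0.0003]
bar 2178 [[26.3, -30.6], [33.3, -1.2], [37.4, 31.5]] 0.095
frame 4618 [[-51.6, -31.2], [67.4, 0.3], [84.0, 32.2]] 0.0573
cap 1867 [[3.8, -28.4], [36.4, 4.9], [44.3, 29.8]] 0.0639
```

Request:
step_arm(
  steps=[
    {"jaw": 0, "tx": 0.003, "ty": -0.001, "tz": 0.003, "ax": 0.002, "ay": -0.004, "az": 0},
    {"jaw": 0, "tx": 0.006, "ty": -0.002, "tz": 0.003, "ax": 0.003, "ay": -0.008, "az": 0},
    {"jaw": 0, "tx": 0.009, "ty": -0.002, "tz": 0.003, "ax": 0.003, "ay": -0.008, "az": 0},
    {"jaw": 0, "tx": 0.01, "ty": -0.002, "tz": 0.003, "ax": 0.003, "ay": -0.008, "az": 0},
    {"jaw": 0, "tx": 0.01, "ty": -0.002, "tz": 0.003, "ax": 0.003, "ay": -0.008, "az": 0},
  ],
)

```text
time: 8.3
tool_pos: [0.5278, -0.0871, 0.0719]
ee_rot: [3.136, 0.019, 0.48]
wrist_force: [-23.9, -12.6, 23.4]
width: 0.0004
```

```bash
python3 go.py "[22,0,.071]" "[.5081,-.0927]" .4815; python3 chk.py
```

```text
t 8.3 pos [ 0.5278 -0.0871  0.0719] rot [3.1359 0.0193 0.4799] F [-23.94 -12.57  23.41] w 0.0004412610782146769
shift [ 0.0019 -0.0041  0.0008] turn [ 0.0056  0.0193 -0.0015]
bar 2085 [[28.4, -30.6], [33.9, -0.3], [37.6, 31.6]] 0.095
frame 4532 [[-51.6, -31.2], [68.1, 0.6], [83.9, 32.2]] 0.0572
cap 1913 [[4.9, -28.7], [36.3, 3.6], [44.3, 30.1]] 0.0638
```

With 27 N on the bar it doesn't move, so it is at its stop. I back off the bar and lift.

Request:
step_arm(
  steps=[
    {"jaw": 0, "tx": 0.004, "ty": 0, "tz": 0.003, "ax": 0, "ay": 0.005, "az": 0},
    {"jaw": 0, "tx": 0, "ty": 0, "tz": 0.003, "ax": 0.003, "ay": 0.015, "az": 0},
    {"jaw": 0, "tx": -0.005, "ty": 0, "tz": 0.002, "ax": 0.003, "ay": 0.019, "az": 0},
    {"jaw": 0, "tx": -0.007, "ty": 0, "tz": 0, "ax": 0.003, "ay": 0.019, "az": 0},
    {"jaw": 0, "tx": -0.008, "ty": 0, "tz": -0.002, "ax": 0.003, "ay": 0.019, "az": 0},
    {"jaw": 0, "tx": -0.008, "ty": 0, "tz": -0.005, "ax": 0.003, "ay": 0.019, "az": 0},
    {"jaw": 0, "tx": -0.008, "ty": 0, "tz": -0.01, "ax": 0.003, "ay": 0.019, "az": 0},
  ],
)

```text
time: 9.05
tool_pos: [0.5202, -0.0904, 0.0812]
ee_rot: [3.141, 0.002, 0.48]
wrist_force: [-0.0, 0.6, -0.3]
width: 0.0001
```

```bash
python3 go.py "[-40,0,.25]" "[.5081,-.0927]" .4815; python3 chk.py
```

```text
t 9.05 pos [ 0.5202 -0.0904  0.0812] rot [3.1405e+00 1.9000e-03 4.8010e-01] F [-0.02  0.6  -0.33] w 0.00013156758820221325
shift [-0.0521 -0.0033 -0.1687] turn [ 0.0011  0.0019 -0.0014]
bar 1967 [[19.7, -30.4], [33.2, -0.7], [37.3, 31.5]] 0.095
frame 4762 [[-10.6, -31.2], [62.3, 0.9], [83.6, 32.2]] 0.0572
cap 2076 [[-6.5, -27.9], [34.8, 6.7], [44.2, 28.6]] 0.065
```

Head stays down (cap top ≈ 65 mm, contact lost). Now I retreat straight up, then back to the earlier viewing pose to compare.

Request:
step_arm(
  steps=[
    {"jaw": 0, "tx": 0, "ty": 0, "tz": -0.02, "ax": 0, "ay": 0, "az": 0},
    {"jaw": 0, "tx": 0, "ty": 0, "tz": -0.06, "ax": 0, "ay": 0, "az": 0},
    {"jaw": 0, "tx": -0.01, "ty": 0, "tz": -0.1, "ax": 0, "ay": 0, "az": 0},
    {"jaw": 0, "tx": -0.03, "ty": -0.002, "tz": -0.14, "ax": 0, "ay": 0, "az": 0},
    {"jaw": 0, "tx": -0.05, "ty": -0.003, "tz": -0.168, "ax": 0, "ay": 0, "az": 0},
    {"jaw": 0, "tx": -0.052, "ty": -0.003, "tz": -0.1687, "ax": 0, "ay": 0, "az": 0},
    {"jaw": 0, "tx": -0.052, "ty": -0.003, "tz": -0.1687, "ax": 0, "ay": 0, "az": 0},
  ],
)

```text
time: 9.8
tool_pos: [0.4736, -0.1117, 0.2517]
ee_rot: [3.138, -0.001, 0.48]
wrist_force: [0.3, -0.9, 0.3]
width: 0.0005
```

```bash
python3 go.py "[-40,0,.25]" "[.5081,-.0927]" .4815; python3 chk.py
python3 - <<'E'
import cv2,numpy as np
a=np.load("w.npz")["p"][...,::-1]; b=cv2.imread("pics/w3.png")
cv2.imwrite("pics/cmp.png",np.hstack([cv2.resize(i[50:215,130:400],None,fx=1.48*1,fy=1.48*1) if 0 else cv2.resize(i[50:215,135:325],None,fx=2.1,fy=2.1,interpolation=cv2.INTER_CUBIC) for i in (a,b)]))
E
```

```text
t 9.8 pos [ 0.4736 -0.1117  0.2517] rot [ 3.1377e+00 -1.3000e-03  4.7960e-01] F [ 0.3  -0.9   0.25] w 0.000538979195808508
shift [-0.0006 -0.0009  0.0017] turn [ 0.0039 -0.0013 -0.0019]
bar 466 [[29.5, -31.1], [33.7, -0.1], [36.9, 31.0]] 0.0952
frame 2854 [[-57.1, -31.6], [9.3, -0.2], [84.4, 31.7]] 0.0572
cap 1977 [[-34.9, -19.2], [1.4, 0.1], [44.2, 19.6]] 0.0651
```

View pics/cmp.png

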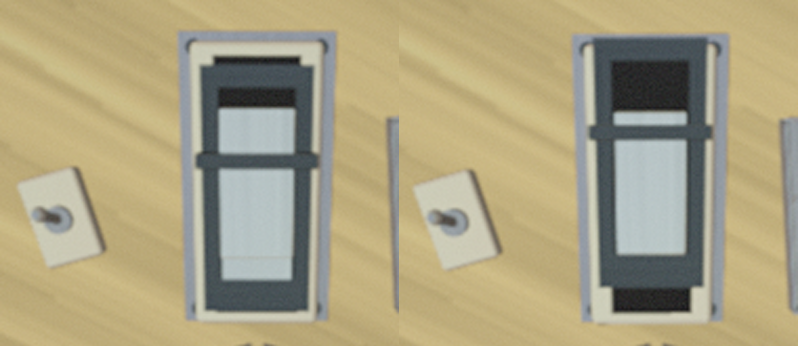

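The comparison (after on the right) shows the head down and the tongue over the shoulder. The frame is shifted to the +x end, with the bar's centre at 33–34 mm (34 mm nominal when closed). The switch lever looks unchanged at (445,220). I'm handing in.

```bash
python3 -c "
from bench import *
print(close_job())"
```

```text
the job is handed in; nothing more can be done
None
```

The lamp is down and latched, and I've handed the job in. With the jaws shut, I pressed the cap down to its stop. The wrist read about 16 N upward there, peaking at 23 N while I pushed the catch, under the 40 N limit. Still holding the head down, I pushed the bridge bar to +x until it would not move with about 27 N on it. Then I backed off and lifted clear.

**Head:** after I let go, the cap top stayed at 65 mm, about 14 mm above the housing. That is roughly the 1.5 mm short of fully down expected with the catch closed.

**Catch:** the tongue covers the shoulder, and the bar centre reads 33–34 mm against 34 mm when closed. The frame moved only 15–16 mm of its nominal 18 mm. The bar read about 2 mm past its open position at the start, so the catch was probably not fully open to begin with. The camera is good to about 2 mm, so this check is less certain than the firm stop I felt.

**Surroundings:** the switch lever looks the same before and after, and no contact with anything else was seen or felt. I did not re-measure the other items on the shelf. Total time was about 10 s.

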